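# Throw out a cracked jar through a sprung flap

### The job

Swing the flap of the yellow broken-glass bin up until it stays open, take the cracked green glass jar off the board and lower it well down inside the bin before letting go of it, rather than dropping it in from the rim. Then bring the flap back and ease it down against its spring until it lies fully shut, never letting it get away and slam, and leave the paint jars, the brush jar and the brown bottle standing where they are.

Things in the scene. Friction and masses are not known exactly. Their poses are not given: they have to be found in the camera images.
- bin: Yellow sheet-steel broken-glass bin, fixed, open at the top under its flap: 140 mm deep (its x), 190 mm wide (its y), rim 130 mm above the table, walls and floor 4 mm. Origin: centre of its underside, on the table. Its front (-x) faces roughly towards the robot, yaw within 0.35 rad. The flap is hinged along the back (+x) rim; its spring, a thin steel sleeve and rod, stands out 20 mm at the rear of the bin's -y side.
- flap (a joint): Angle of the bin's steel flap, rad: 0 shut, 1.75 fully open (leaning 10 degrees back past upright, against its stop). The hinge has an over-centre spring: below about 1.3 rad it pulls the flap shut (about 5 N to lift at the bar when shut), above that it swings the flap open and holds it there (about 2 N at the bar to pull it back). Let go part-way, it slams. Flap 0.35 kg, 144 x 198 x 4 mm.
- flap_bar (a point): Centre of the flap's handle bar: a black round bar 10 mm in diameter, parallel to the hinge (the bin's y), 102 mm free length between its two arms (each 8 mm wide), in front of the flap's free edge with a 29 mm gap between them. It can turn between the fingers while the flap swings. 136 mm above the table when the flap is shut, about 304 mm when fully open; nothing lies under it outside the bin. This point's axes turn with the flap, y along the bar.
- flap_hinge (a point): Centre of the flap's hinge axis, on the back rim, 132 mm above the table; the axis runs along the bin's y. The bar's centre moves on a circle of 176 mm radius about it (at angle a: 176 cos a mm towards the bin's front and 176 sin a mm up, the whole turned by 4 mm / 176 mm = 0.023 rad further).
- board: Plywood board, fixed, 200 x 200 x 6 mm, lying on the table; the four jars stand on it, one in each quarter, about 110 mm between centres. Origin: centre of its underside.
- cracked_jar_center (a point): Centre (half-way up) of the cracked jar to be thrown out: empty green glass, no lid, a piece chipped out of its rim, white crack lines; 64 mm in diameter up to 68 mm, then a neck 58 mm in diameter, 85 mm tall in all, upright, about 0.16 kg. Grip it from outside: its inside cannot be reached into.
- red_jar_center (a point): Centre (half-way up) of a red paint jar with a white lid, 64 mm in diameter, 90 mm tall. Leave it alone.
- yellow_jar_center (a point): Centre (half-way up) of a yellow paint jar with a black lid, 64 mm in diameter, 90 mm tall. Leave it alone.
- brush_jar_center (a point): Centre (half-way up) of a clear glass jar, 64 mm in diameter, 90 mm tall, with three brushes standing in it whose wooden handles (8 mm thick) lean out over its rim. Leave it alone.
- brush_tip0 (a point): Upper end of the first brush handle: 195 mm above the jar's underside, 45 mm off the jar's axis.
- brush_tip1 (a point): Upper end of the second brush handle: 185 mm up, 40 mm off the axis.
- brush_tip2 (a point): Upper end of the third brush handle: 175 mm up, 30 mm off the axis.
- gall_bottle_center (a point): Centre (half-way up) of a brown glass bottle with a black cap, 48 mm in diameter, 120 mm tall, standing on the table close beside the bin. Leave it alone.

How it is judged (in metres and radians):
On the way, in this order (a step that is already met when the one before it is completed fails the run):
1. the flap is swung fully up and stays open (value of joint flap above 1.65 rad), for 0.2 s.
2. the cracked jar is down inside the open bin and let go (x of cracked_jar_center in the frame of bin between -0.066 and 0.066 m and y of cracked_jar_center in the frame of bin between -0.091 and 0.091 m and z of cracked_jar_center in the frame of bin between 0 and 0.08 m and value of joint flap above 1.2 rad and contact force between cracked_jar and the fingers below 0.1 N), for 0.2 s.
3. the flap lies shut (value of joint flap below 0.03 rad), for 0.3 s.
At the end, for the whole second after the job is handed in: The cracked jar is at rest inside the bin, the flap is shut to within 0.03 rad, and the two paint jars, the brush jar and the brown bottle are within 25 mm of where they stood (x of cracked_jar_center in the frame of bin between -0.066 and 0.066 m and y of cracked_jar_center in the frame of bin between -0.091 and 0.091 m and z of cracked_jar_center in the frame of bin between 0 and 0.08 m and value of joint flap below 0.03 rad and linear speed of cracked_jar below 0.03 m/s and distance of each of red_jar_center, yellow_jar_center, brush_jar_center, gall_bottle_center from where it was at the start of the episode below 0.025 m); the robot touches nothing.
It fails at once if the flap gets away: it swings shut faster than 2.5 rad/s (about 0.45 m/s at the bar; a real slam is far faster) (velocity of joint flap below -2.5 rad/s).
It fails at once if the cracked jar is dropped from too high: it falls inside the bin faster than 1.2 m/s (a drop of about 70 mm) (horizontal distance between cracked_jar_center and bin below 0.11 m and height (world z) of cracked_jar_center below 0.13 m and linear speed of cracked_jar above 1.2 m/s).
It fails at once if a paint jar, the brush jar or the brown bottle is pushed more than 25 mm or knocked over (distance of any of red_jar_center, yellow_jar_center, brush_jar_center, gall_bottle_center from where it was at the start of the episode above 0.025 m).
It also fails if it takes over 72 s, if anything falls off the work surface, if the arm or the gripper's body presses on something with over 40 N, if the wrist force passes 120 N, or if a joint passes its speed limit or range.

### The arm

A 6-joint arm with a two-finger parallel gripper is mounted at the origin on the work surface. World frame = base frame: x ahead of the robot, y to its left, z up, the work surface at z = 0. Lengths are in mm, angles in rad, forces in N, time in s.
With the tool pointing down it reaches from about 275 to 750 mm from the base axis. Payload 10.2 kg.
Tool frame: the origin (TCP) lies between the finger pads; the fingertips stand 17 mm ahead of it and the grasp point (between the pads) lies 2 mm behind it; z points along the fingers, y is the line along which they close (so a half turn about z gives the same grasp; the last joint's range is limited). The gripper opens to 85 mm and grips with 20 to 120 N. Pads are 22 mm wide; open, the fingers measure 114 mm over their backs; the gripper's body (76 mm by 85 mm) begins 54 mm behind the grasp point. The pads swing forward as they close: fully open they stand 13 mm farther back than shut.
Start: joints at [0.996, 0.313, 1.498, -0, 1.331, -0.223], TCP at [180.922, 492.847, 248.294] pointing down, gripper open.
Joint ranges: [-2.94, 2.94], [-0.97, 2.17], [0.19, 2.56], [-1.23, 4.37], [0.02, 3.11], [-2.88, 2.88]. Speed limits (rad/s): [2.39, 2.39, 3.01, 3.14, 3.14, 3.14].

### API

Orientations are given as a unit quaternion [w, x, y, z].
In Python, from rig import * gives the robot as it stands.
- The arm moves only by the tool step_arm, never from a script. Its argument "commands" is text: rows parted by semicolons, each of 7 numbers parted by spaces: the opening, from 0 (shut) to 1 (fully open), then the shift along the tool's x, y, z in cm, then the turn, a rotation vector about the tool's x, y, z in rad. In form: hand x y z rx ry rz; .... A call has 1 to 20 rows; each row is the pose to reach, as a shift and turn from the pose commanded when the call began, along the tool's axes at that moment; what a row does not reach only later rows make up. A row lasts 1/12 s, in which the tool goes at most 41.7 mm and 7.16 degrees, less where a joint would pass 70% of its speed; a pose out of reach is approached as far as the arm can. A call with a gripper value outside its range is refused whole. The fingers move at their own pace and stop on an object; "newtons" is the grip in N (left out, the last holds). Time passes only in rows, so rows that repeat a pose let the fingers close. It gives the time, the measured TCP pose, the force, the opening and the grip force at its end, in the units of the state.
- sense(): the state, without advancing time (a new reading comes with each control period).
- capture(name): name is "scene" or "top" or "wrist"; returns the picture (400x640x3 uint8, red, green, blue); there is no depth.
- camera_model(name): a dict with "mtx" (3x3 intrinsics, pixels), "k1" (the pictures are not rectified: a ray, as slopes to the right and down, at radius r is drawn at 1 + k1 r^2 times it, then the intrinsics apply), "eye" and "rotation" of the camera in the world. Camera axes: x right, y down, z forward; pixel columns grow to the right and rows downward; lengths in mm; the calibration is good to about 2 mm. A picture is of the moment at which its call begins: read the wrist's pose just before it. camera_model takes no time and is no camera call; for the wrist camera it gives the pose at the moment of the call.
- finish_job(): hands the job in; it is judged then, once.
Trained networks look in the newest picture that a camera, given by its name, has taken for a name from the list of things; names that differ only in an ending like _2 or _b are one class to them, and where a whole thing is asked for, a point or a joint stands for the part that bears it (a point fixed in the world has none). Each returns a list of dicts, best first, with "score" (0 to 1); they miss things now and then, are a little off and sometimes report something else, mostly with a low value. They report only what shows in the picture. A call takes as long as a camera call.
- search_frame(camera, label): "rect" ([centre column, centre row, width, height] in pixels, round what is visible of it).
- trace(camera, label): "mask" (400x640 bool, what is visible of it) and "rect" ([centre column, centre row, width, height] in pixels, round what is visible of it).
- spot_point(camera, label): "xy" ([column, row] in pixels: a listed point, or the origin of a listed thing).
The state is a dict: "time_s": time; "joints": joint angles; "dq": joint speeds; "tau": joint torques, N m; "eef_pos": TCP position; "ee_rot": TCP orientation; "force": force on the tool from outside, world axes, zero at the start; "wrist_torque": the same for the moment, N m; "grip_width": opening from 0.0 (shut) to 1.0 (fully open); "grip_force": force on a finger pad.
Only numpy, scipy, OpenCV 4.12 (cv2) and the standard library are available. Lean on these libraries where they do the work, as an engineer would, in place of code of your own. Each camera call takes 0.05 s, during which the arm holds its last target. There are 200 camera calls.

## Working session

There is one attempt and no reset: what is moved stays moved. The work goes in short steps, Python scripts to look and compute and a tool call to move; the robot and the scene stay as the last step left them, time stands still between calls to the robot, and variables do not carry over. Pictures are saved under pics/ and viewed, at most 10 in all, crops included, and the job is handed in when it is done.

Besides the shell and the picture viewer there is one more tool, called after ">>>" by a JSON object that holds its "method" and its "body", one argument or row to a line. step_arm: Moves the arm, as the interface text tells. Its arguments: {"type":"object","properties":{"commands":{"type":"string"},"newtons":{"type":"number"}},"required":["commands"]}

```bash
mkdir -p pics
cat > h.py <<'E'
from rig import *
import numpy as np, cv2
from scipy.spatial.transform import Rotation as R
def ray(cam,px,m=None):
    m=m or camera_model(cam); K=np.array(m["mtx"],float)
    d=np.linalg.inv(K)@[px[0],px[1],1]; q=d[:2]; u=q.copy()
    for _ in range(20): u=q/(1+m["k1"]*(u@u))
    return np.array(m["eye"],float), np.array(m["rotation"])@np.r_[u,1]
def onz(cam,px,z,m=None):
    e,d=ray(cam,px,m); return e+d*(z-e[2])/d[2]
def tri(obs):
    A=np.zeros((3,3));b=np.zeros(3)
    for e,d in obs:
        d=d/np.linalg.norm(d);P=np.eye(3)-np.outer(d,d);A+=P;b+=P@e
    x=np.linalg.solve(A,b); return x,[np.linalg.norm(np.cross(x-e,d/np.linalg.norm(d))) for e,d in obs]
E
python3 - <<'E'
from h import *
ims={c:capture(c) for c in("scene","top")}
for c,i in ims.items(): cv2.imwrite(f"pics/{c}0.png",i[...,::-1])
print(sense())
for c in ims: m=camera_model(c);print(c,m["eye"],np.array(m["rotation"]).round(2).tolist())
for l in["bin","flap_bar","flap_hinge","board","cracked_jar_center","red_jar_center","yellow_jar_center","brush_jar_center","brush_tip0","brush_tip1","brush_tip2","gall_bottle_center"]:
    o=[]
    for c in ims:
        r=spot_point(c,l)
        if r: o.append(ray(c,r[0]["xy"])); print(l,c,np.round(r[0]["xy"]),round(r[0]["score"],2))
    if len(o)==2: x,e=tri(o);print("   ",x.round(0),np.round(e,1))
E
```

```text
{'time_s': 0.1, 'joints': array([ 9.95636304e-01,  3.13421287e-01,  1.49831022e+00, -8.60911336e-08,
        1.33100614e+00, -2.23442224e-01]), 'dq': array([-0.00191996, -0.00045012, -0.00124174,  0.00127349, -0.00043827,
        0.00037892]), 'tau': array([ 4.37366354e-03, -4.12901831e+01, -2.60142982e+01, -1.60744316e-04,
        3.02263892e-03, -1.90957206e-05]), 'eef_pos': array([180.79320513, 492.68335914, 247.79751012]), 'ee_rot': array([-2.22533206e-04,  1.74953815e-01,  9.84576475e-01, -5.27475327e-04]), 'force': array([-0.03671952,  0.03850303,  0.58081035]), 'wrist_torque': array([0.01464245, 0.03373562, 0.01677701]), 'grip_force': 0.0, 'grip_width': 1.0015691151612718}
scene [1040.60392163 -525.28088613  820.07262292] [-0.39, 0.85, 0.33, -0.14]
top [437.77119151  38.01328743 993.22082821] [-0.03, 0.71, -0.7, 0.04]Traceback (most recent call last):
  File "<stdin>", line 10, in <module>
  File "h.py", line 8, in ray
    return np.array(m["eye"],float), np.array(m["rotation"])@np.r_[u,1]
                                     ~~~~~~~~~~~~~~~~~~~~~~~^~~~~~~~~~~
ValueError: matmul: Input operand 1 has a mismatch in its core dimension 0, with gufunc signature (n?,k),(k,m?)->(n?,m?) (size 3 is different from 4)
```

```bash
sed -i 's/np.array(m\["rotation"\])@np.r_\[u,1\]/R.from_quat(m["rotation"],scalar_first=True).apply(np.r_[u,1])/' h.py
cat > loc.py <<'E'
from h import *
import sys
E
python3 - <<'E'
from h import *
ims={c:capture(c) for c in("scene","top")}
for l in["bin","flap_bar","flap_hinge","board","cracked_jar_center","red_jar_center","yellow_jar_center","brush_jar_center","brush_tip0","brush_tip1","brush_tip2","gall_bottle_center"]:
    o=[];s=l
    for c in ims:
        r=spot_point(c,l)
        if r: o.append(ray(c,r[0]["xy"])); s+=f' {c}{np.round(r[0]["xy"])} {r[0]["score"]:.2f}'
    if len(o)==2: x,e=tri(o);s+=f"  -> {x.round(0)} {np.round(e,1)}"
    print(s)
E
```

```text
bin scene[362. 208.] 0.69 top[245. 197.] 0.72  -> [523. 216.   0.] [1.1 1.1]
flap_bar scene[323. 148.] 0.88 top[243. 234.] 0.66  -> [424. 188. 146.] [3.3 3.3]
flap_hinge scene[396. 176.] 0.85 top[232. 161.] 0.95  -> [597. 225. 134.] [3.3 3.3]
board scene[220. 315.] 0.81 top[407. 199.] 0.77  -> [ 520. -216.    8.] [2. 2.]
cracked_jar_center scene[233. 270.] 0.86 top[389. 214.] 0.66  -> [ 482. -152.   57.] [4.2 4.2]
red_jar_center scene[180. 295.] 0.77 top[428. 225.] 0.87  -> [ 451. -254.   48.] [0.9 0.9]
yellow_jar_center scene[204. 331.] 0.74 top[438. 187.] 0.55  -> [ 551. -278.   55.] [4.5 4.5]
brush_jar_center scene[256. 311.] 0.69 top[398. 176.] 0.94  -> [ 579. -181.   42.] [3.3 3.3]
brush_tip0 scene[273. 248.] 0.96 top[409. 145.] 0.96  -> [ 617. -161.  225.] [4.1 4.1]
brush_tip1 scene[273. 248.] 0.96 top[409. 145.] 0.96  -> [ 617. -161.  225.] [4.1 4.1]
brush_tip2 scene[273. 248.] 0.96 top[409. 145.] 0.96  -> [ 617. -161.  225.] [4.1 4.1]
gall_bottle_center top[189. 217.] 0.60
```

View pics/scene0.png

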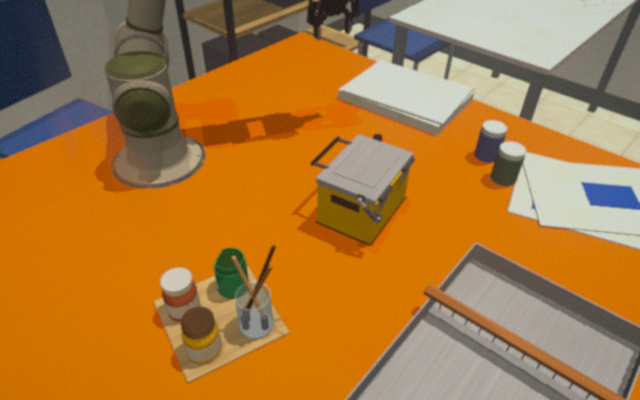

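View pics/top0.png

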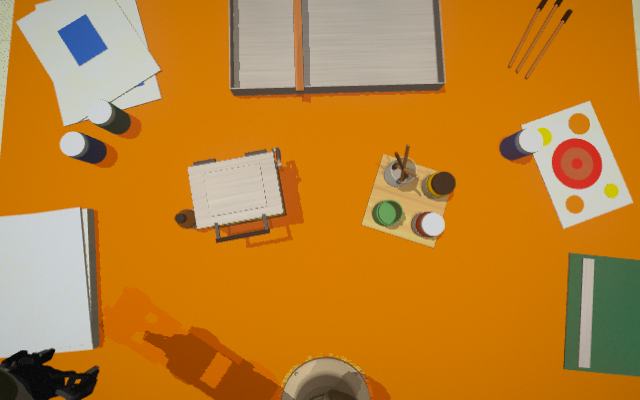

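The scene view shows the shut bin at about (362,190). The bar is at (323,150), the green jar at (231,268), and the brushes lean out near (273,248). The top view shows the bar from (217,240) to (270,231), so yaw is about 0.17. The green jar is at (388,213), the red jar at (428,224), the brush jar at (400,172) and the brown bottle at (185,218).

```bash
cat >> h.py <<'E'
def row(p,yaw,tilt=None):
    "tool down, tool y at world angle yaw -> row from current pose"
    s=sense(); R0=R.from_quat(s["ee_rot"],scalar_first=True)
    y=np.array([np.cos(yaw),np.sin(yaw),0]); z=np.array([0,0,-1.]); x=np.cross(y,z)
    Rt=R.from_matrix(np.c_[x,y,z])
    return np.r_[R0.inv().apply(np.array(p)-s["eef_pos"])/10,(R0.inv()*Rt).as_rotvec()].round(3)
E
python3 - <<'E'
from h import *
print(row([400,182,270],0.18))
for n,p in dict(barL=(217,240),barR=(270,231),TL=(188,168),TR=(279,149),BR=(285,212),BL=(197,229)).items(): print(n,onz("top",p,136).round(0))
print(onz("top",(189,213),118).round(0), spot_point("top","gall_bottle_center"), onz("top",(388,213),85).round(0))
E
```

```text
[-31.278 -21.631  -2.17    0.     -0.      1.039]
barL [412. 251. 136.]
barR [434. 132. 136.]
TL [576. 323. 136.]
TR [623. 115. 136.]
BR [477.  99. 136.]
BL [437. 297. 136.]
[473. 323. 118.] [{'xy': [188.6, 217.3], 'score': 0.6}] [ 479. -147.   85.]
```

>>> {"method": "step_arm", "body": {
  "commands": "0.4 -31.3 -21.6 -2.2 0 0 1.04;0.4 -31.3 -21.6 -2.2 0 0 1.04;0.4 -31.3 -21.6 -2.2 0 0 1.04;0.4 -31.3 -21.6 -2.2 0 0 1.04;0.4 -31.3 -21.6 -2.2 0 0 1.04;0.4 -31.3 -21.6 -2.2 0 0 1.04;0.4 -31.3 -21.6 -2.2 0 0 1.04;0.4 -31.3 -21.6 -2.2 0 0 1.04;0.4 -31.3 -21.6 -2.2 0 0 1.04;0.4 -31.3 -21.6 -2.2 0 0 1.04;0.4 -31.3 -21.6 -2.2 0 0 1.04;0.4 -31.3 -21.6 -2.2 0 0 1.04;0.4 -31.3 -21.6 -2.2 0 0 1.04;0.4 -31.3 -21.6 -2.2 0 0 1.04"
}}

```text
time_s: 2.67
eef_pos: [399.6, 183.3, 270.3]
ee_rot: [-0.0, 0.64, 0.768, 0.0]
force: [-0.2, 0.2, 0.4]
grip_width: 0.398
grip_force: 0.0
```

Run:
```python
from h import *
s=sense();m=camera_model("wrist");i=capture("wrist");cv2.imwrite("pics/w1.png",i[...,::-1])
print(s["eef_pos"],s["grip_width"],m["eye"],R.from_quat(m["rotation"],scalar_first=True).as_matrix().round(2).tolist())
for l,z in(("flap_bar",136),("flap_hinge",132),("bin",0)):
    for r in spot_point("wrist",l)[:1]: print(l,r,onz("wrist",r["xy"],z,m).round(1))
```

```text
[399.60727157 183.30331779 270.29803198] 0.39840342222669073 [387.76949349 249.15206677 395.73110989] [[0.98, 0.17, 0.05], [0.18, -0.95, -0.26], [0.0, 0.26, -0.96]]
flap_bar {'xy': [346.1, 184.2], 'score': 0.71} [422.5 196.3 136. ]
flap_hinge {'xy': [561.6, 183.2], 'score': 0.61} [594.9 228.1 132. ]
bin {'xy': [427.3, 160.5], 'score': 0.69} [528.3 213.5   0. ]
```

View pics/w1.png

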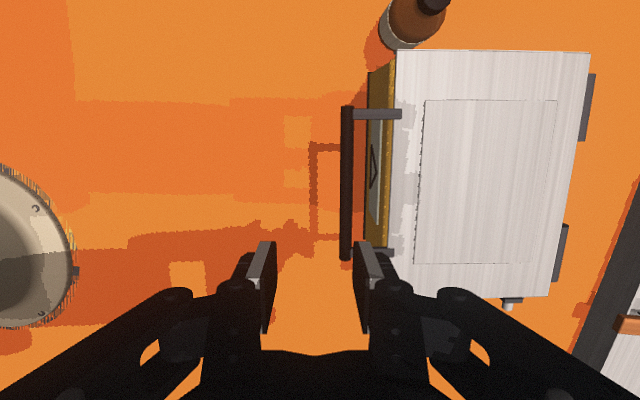

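The wrist view shows the bar running straight down at column 347, rows 106 to 258. The flap's front edge is at column 397, and the brown bottle is at the top (415,20).

Run:
```python
from h import *
P=lambda px,z:onz("wrist",px,z)[:2]
for z in(136,):
  a,b=P((347.5,113),z),P((346.5,253),z); print(a,b,(a+b)/2,np.arctan2(-(a-b)[0],(a-b)[1]),np.linalg.norm(a-b))
c=[P(p,134) for p in((397,50),(590,52),(550,297),(398,298))]
print(np.round(c,1),np.linalg.norm(c[0]-c[3]),np.linalg.norm(c[1]-c[2]),np.linalg.norm(c[0]-c[1]))
for u,v in((c[0],c[3]),(c[1],c[2])):print(np.arctan2(-(u-v)[0],(u-v)[1]))
for u,v in((c[0],c[1]),(c[3],c[2])):print(np.arctan2((v-u)[1],(v-u)[0]))
```

```text
[413.15049621 248.61450987] [435.01180629 139.25236988] [424.08115125 193.93343988] 0.19729780656979257 111.52575730269227
[[439.4 298.2]
 [580.9 326. ]
 [622.3 128. ]
 [488.  104.9]] 199.38209268217494 202.27832544428674 144.27894109148957
0.24622836436440987
0.20610504472549396
0.19378407242763362
0.17064399043438322
```

Run:
```python
from h import *
print(row([424,194,190],0.195),row([424,194,134],0.195))
```

```text
[ 0.67   2.563  8.032  0.     0.    -0.015] [ 0.67   2.563 13.632  0.     0.    -0.015]
```

>>> {"method": "step_arm", "body": {
  "commands": "0.3 0.67 2.56 8 0 0 -0.015;0.3 0.67 2.56 8 0 0 -0.015;0.3 0.67 2.56 8 0 0 -0.015;0.3 0.67 2.56 8 0 0 -0.015;0.3 0.67 2.56 10 0 0 -0.015;0.3 0.67 2.56 12 0 0 -0.015;0.3 0.67 2.56 13.6 0 0 -0.015;0.3 0.67 2.56 13.6 0 0 -0.015;0.3 0.67 2.56 13.6 0 0 -0.015;0.3 0.67 2.56 13.6 0 0 -0.015"
}}

```text
time_s: 3.7
eef_pos: [425.2, 193.5, 136.6]
ee_rot: [0.001, 0.635, 0.772, 0.001]
force: [0.3, 0.2, 0.4]
grip_width: 0.296
grip_force: 0.0
```

Run:
```python
from h import *
i=capture("wrist");cv2.imwrite("pics/w2.png",i[...,::-1]);print(sense()["eef_pos"],sense()["force"])
```

```text
[425.17173928 193.56107683 136.38071779] [ 0.57233285 -0.08366872  0.51598599]
```

View pics/w2.png

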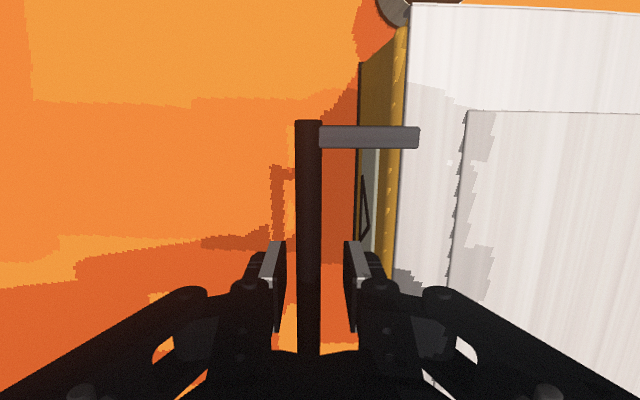

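The bar (column 308) lies between the two fingers and the flap edge is clear of them, so I'm closing.

>>> {"method": "step_arm", "body": {
  "commands": "0.3 0 0 0.2 0 0 0;0 0 -0.1 0.2 0 0 0;0 0 -0.1 0.2 0 0 0;0 0 -0.1 0.2 0 0 0;0 0 -0.1 0.2 0 0 0;0 0 -0.1 0.2 0 0 0;0 0 -0.1 0.2 0 0 0",
  "newtons": 40
}}

```text
time_s: 4.33
eef_pos: [422.8, 193.1, 132.8]
ee_rot: [-0.0, 0.635, 0.772, -0.001]
force: [-4.4, -1.3, 5.5]
grip_width: 0.1
grip_force: 39.1
```

```bash
cat > arc.py <<'E'
from h import *
import sys
# rows (tool y,z cm; tool y=bin +x, z=down) for angles a from a0, relative
a0=float(sys.argv[1]); f=lambda a:np.array([-176*np.cos(a+.023),-176*np.sin(a+.023)])
for a in map(float,sys.argv[2:]): print(a,((f(a)-f(a0))/10).round(2))
E
python3 arc.py 0 $(seq 0.1 0.1 1.8) 1.75; python3 -c "
from h import *
s=sense();print(s['eef_pos'],s['force'])"
```

```text
0.1 [ 0.13 -1.75]
0.2 [ 0.43 -3.49]
0.3 [ 0.91 -5.18]
0.4 [ 1.55 -6.82]
0.5 [ 2.35 -8.39]
0.6 [ 3.3  -9.86]
0.7 [  4.4  -11.24]
0.8 [  5.63 -12.5 ]
0.9 [  6.97 -13.63]
1.0 [  8.43 -14.62]
1.1 [  9.97 -15.46]
1.2 [ 11.6  -16.14]
1.3 [ 13.28 -16.66]
1.4 [ 15. -17.]
1.5 [ 16.75 -17.18]
1.6 [ 18.51 -17.17]
1.7 [ 20.26 -16.99]
1.8 [ 21.99 -16.64]
1.75 [ 21.13 -16.84]
[422.79995227 193.08389251 132.82522233] [-4.37270781 -1.32751535  5.52898183]
```

>>> {"method": "step_arm", "body": {
  "commands": "0 0 0.03 -0.8 0 0 0;0 0 0.13 -1.75 0 0 0;0 0 0.28 -2.6 0 0 0;0 0 0.43 -3.5 0 0 0;0 0 0.65 -4.35 0 0 0;0 0 0.91 -5.2 0 0 0;0 0 1.2 -6.0 0 0 0;0 0 1.55 -6.8 0 0 0;0 0 1.95 -7.6 0 0 0;0 0 2.35 -8.4 0 0 0;0 0 2.8 -9.15 0 0 0;0 0 3.3 -9.86 0 0 0;0 0 4.4 -11.24 0 0 0;0 0 4.4 -11.24 0 0 0;0 0 4.4 -11.24 0 0 0"
}}

```text
time_s: 5.58
eef_pos: [465.1, 201.3, 247.2]
ee_rot: [-0.001, 0.635, 0.772, -0.002]
force: [-19.1, -7.1, 11.7]
grip_width: 0.095
grip_force: 40.3
```

```bash
python3 arc.py 0.7 $(seq 0.8 0.1 1.8) 1.75; python3 -c "
from h import *
s=sense();print(s['eef_pos'],s['force'],s['wrist_torque'],s['joints'])
cv2.imwrite('pics/s3.png',capture('scene')[...,::-1][80:280,180:500])"
```

```text
0.8 [ 1.23 -1.26]
0.9 [ 2.58 -2.39]
1.0 [ 4.03 -3.38]
1.1 [ 5.58 -4.22]
1.2 [ 7.2 -4.9]
1.3 [ 8.88 -5.42]
1.4 [10.61 -5.76]
1.5 [12.36 -5.94]
1.6 [14.12 -5.93]
1.7 [15.87 -5.75]
1.8 [17.59 -5.4 ]
1.75 [16.73 -5.6 ]
[465.11650243 201.27785023 247.15948411] [-19.14771642  -7.05383283  11.65946694] [-1.02604815  3.13659042  0.01026424] [ 1.77363202e-01  2.75435744e-01  1.55087267e+00 -1.05065469e-03
  1.31852211e+00 -1.68864125e-02]
```

View pics/s3.png

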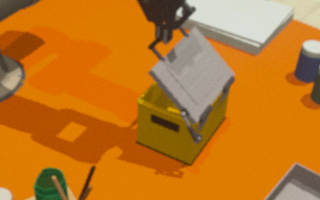

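The flap is held and about 40° up. The radial push on the tool is mild, so I'll shift the path 1 mm outward and 2 mm up and go on.

>>> {"method": "step_arm", "body": {
  "commands": "0 0 -0.1 -0.2 0 0 0;0 0 0.5 -0.9 0 0 0;0 0 1.13 -1.46 0 0 0;0 0 1.8 -2.1 0 0 0;0 0 2.48 -2.59 0 0 0;0 0 3.93 -3.58 0 0 0;0 0 5.48 -4.42 0 0 0;0 0 7.1 -5.1 0 0 0;0 0 7.1 -5.1 0 0 0;0 0 7.1 -5.1 0 0 0"
}}

```text
time_s: 6.47
eef_pos: [537.2, 215.2, 299.3]
ee_rot: [0.002, 0.635, 0.772, 0.002]
force: [-5.8, -3.5, 11.7]
grip_width: 0.1
grip_force: 41.4
```

```bash
python3 arc.py 1.2 $(seq 1.3 0.1 1.8) 1.75
```

```text
1.3 [ 1.68 -0.52]
1.4 [ 3.41 -0.86]
1.5 [ 5.16 -1.03]
1.6 [ 6.92 -1.03]
1.7 [ 8.67 -0.85]
1.8 [10.39 -0.5 ]
1.75 [ 9.53 -0.7 ]
```

Still a bit low, so I'll add another 1 mm up.

>>> {"method": "step_arm", "body": {
  "commands": "0 0 0 -0.1 0 0 0;0 0 0.85 -0.38 0 0 0;0 0 1.68 -0.62 0 0 0;0 0 2.55 -0.8 0 0 0;0 0 3.4 -0.96 0 0 0;0 0 4.3 -1.05 0 0 0;0 0 5.16 -1.13 0 0 0;0 0 6.05 -1.13 0 0 0;0 0 6.9 -1.13 0 0 0;0 0 7.8 -1.05 0 0 0;0 0 8.67 -0.95 0 0 0;0 0 9.4 -0.8 0 0 0;0 0 9.4 -0.8 0 0 0;0 0 9.4 -0.8 0 0 0"
}}

```text
time_s: 7.63
eef_pos: [629.4, 233.2, 305.3]
ee_rot: [0.002, 0.635, 0.772, 0.002]
force: [2.1, -1.4, 4.7]
grip_width: 0.096
grip_force: 41.9
```

```bash
python3 -c "
from h import *
s=sense();print(s['eef_pos'],s['force'],s['wrist_torque'],s['joints'])
h=np.array([596.7,228.1]);b=s['eef_pos'][:2];print(((b-h)@[np.cos(.195),np.sin(.195)]),s['eef_pos'][2]+2-132)"
```

```text
[629.37167788 233.22479461 305.33839179] [ 2.12583701 -1.38752696  4.69611474] [-0.30590797 -0.37168975 -0.07804615] [ 1.80897085e-01  6.36153593e-01  8.63658696e-01 -4.72644690e-04
  1.63739970e+00 -1.26398238e-02]
33.045487140346914 175.33839178543042
```

>>> {"method": "step_arm", "body": {
  "commands": "0.3 0 0 0 0 0 0;0.3 0 0 0 0 0 0;0.3 0 0 0 0 0 0;0.3 0 0 -1 0 0 0;0.3 0 0 -3 0 0 0;0.3 0 0 -4.5 0 0 0;0.3 0 0 -4.5 0 0 0"
}}

```text
time_s: 8.22
eef_pos: [628.7, 233.7, 352.9]
ee_rot: [0.002, 0.635, 0.772, 0.002]
force: [0.3, -0.4, 0.6]
grip_width: 0.303
grip_force: 0.0
```

```bash
python3 -c "
from h import *
cv2.imwrite('pics/s4.png',capture('scene')[...,::-1][60:260,220:460]); capture('top')
for c in('scene','top'): print(spot_point(c,'flap_bar')[:1])
o=[ray(c,spot_point(c,'flap_bar')[0]['xy']) for c in('scene','top')];print(tri(o))
print(sense()['force'],row([480,-150,290],1.27))"
```

```text
[{'xy': [418.8, 110.4], 'score': 0.62}]
[{'xy': [205.1, 123.5], 'score': 0.81}]
(array([628.27154947, 233.82682166, 311.28018813]), [np.float64(3.9713368765172916), np.float64(3.97133687651714)])
[-0.51449912 -0.08609354 -0.20324569] [-3.4768e+01 -2.1931e+01  5.8030e+00 -2.0000e-03 -1.0000e-03 -1.0760e+00]
```

>>> {"method": "step_arm", "body": {
  "commands": "0.3 -10 -6.3 0 0 0 -0.3;0.3 -10 -6.3 0 0 0 -0.3;0.3 -10 -6.3 0 0 0 -0.3;1 -34.8 -21.9 5.8 0 0 -1.076;1 -34.8 -21.9 5.8 0 0 -1.076;1 -34.8 -21.9 5.8 0 0 -1.076;1 -34.8 -21.9 5.8 0 0 -1.076;1 -34.8 -21.9 5.8 0 0 -1.076;1 -34.8 -21.9 5.8 0 0 -1.076;1 -34.8 -21.9 5.8 0 0 -1.076;1 -34.8 -21.9 5.8 0 0 -1.076;1 -34.8 -21.9 5.8 0 0 -1.076;1 -34.8 -21.9 5.8 0 0 -1.076;1 -34.8 -21.9 5.8 0 0 -1.076;1 -34.8 -21.9 5.8 0 0 -1.076"
}}

```text
time_s: 9.77
eef_pos: [481.0, -149.2, 290.9]
ee_rot: [0.0, 0.149, 0.989, 0.0]
force: [0.3, 0.3, -0.7]
grip_width: 1.0
grip_force: 0.0
```

Run:
```python
from h import *
m=camera_model("wrist");i=capture("wrist");cv2.imwrite("pics/w5.png",i[...,::-1]);capture("top");capture("scene")
print(sense()["eef_pos"])
for l,z in(("cracked_jar_center",48.5),("red_jar_center",51),("yellow_jar_center",51),("brush_jar_center",51),("brush_tip0",200),("brush_tip1",190),("brush_tip2",180)):
    for r in spot_point("wrist",l)[:2]: print(l,np.round(r["xy"]),r["score"],onz("wrist",r["xy"],z,m).round(1))
t=trace("wrist","cracked_jar_center")
if t: print(t[0]["rect"],t[0]["score"])
```

```text
[ 480.92556773 -149.36638529  290.8032314 ]
cracked_jar_center [313. 172.] 0.72 [ 483.  -151.3   48.5]
red_jar_center [216. 173.] 0.57 [ 452.6 -252.2   51. ]
yellow_jar_center [224. 258.] 0.97 [ 548.5 -280.2   51. ]
brush_jar_center [314. 262.] 0.55 [ 583.9 -181.7   51. ]
brush_tip0 [294. 305.] 0.86 [ 544.5 -183.8  200. ]
brush_tip0 [371. 356.] 0.78 [ 603.1 -142.2  200. ]
brush_tip1 [294. 305.] 0.86 [ 550.4 -186.3  190. ]
brush_tip1 [371. 356.] 0.78 [ 611.7 -142.7  190. ]
brush_tip2 [294. 305.] 0.86 [ 556.3 -188.8  180. ]
brush_tip2 [371. 356.] 0.78 [ 620.3 -143.3  180. ]
[314.2, 171.9, 61.4, 67.3] 0.91
```

View pics/w5.png

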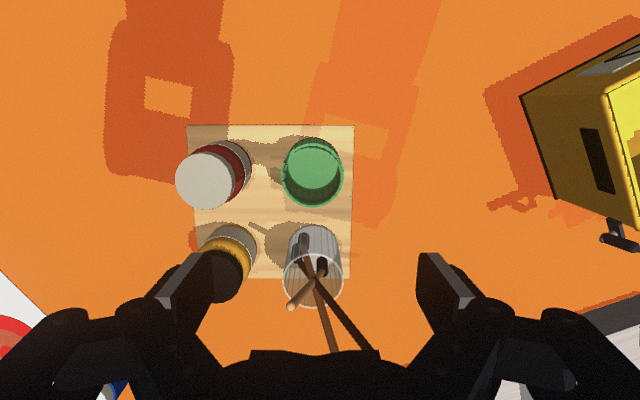

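The wrist view shows the green jar at (314,172), red at (212,175) and yellow at (225,258). One brush tip leans to (294,305), about 75 mm from the green jar's axis, so there is room to come straight down.

Run:
```python
from h import *
print(onz("wrist",(313,166),91).round(1), row([482,-151,130],1.27),row([482,-151,56],1.27))
```

```text
[ 469.3 -147.8   91. ] [-0.157 -0.039 16.069  0.    -0.     0.   ] [-0.157 -0.04  23.469  0.    -0.     0.   ]
```

>>> {"method": "step_arm", "body": {
  "commands": "0.97 -0.16 -0.04 16 0 0 0;0.97 -0.16 -0.04 16 0 0 0;0.97 -0.16 -0.04 16 0 0 0;0.97 -0.16 -0.04 16 0 0 0;0.97 -0.16 -0.04 16 0 0 0;0.97 -0.16 -0.04 16 0 0 0"
}}

```text
time_s: 10.82
eef_pos: [481.8, -151.0, 130.7]
ee_rot: [-0.001, 0.15, 0.989, 0.0]
force: [0.0, 0.5, 1.1]
grip_width: 0.968
grip_force: 0.0
```

Run:
```python
from h import *
cv2.imwrite("pics/w6.png",capture("wrist")[...,::-1]);print(sense()["eef_pos"],sense()["force"],row([482,-151,56],1.27))
```

```text
[ 482.78512777 -151.51047456  132.37275955] [0.37530733 0.35870038 1.00099005] [ 1.030e-01  2.900e-02  7.637e+00 -0.000e+00  2.000e-03 -0.000e+00]
```

View pics/w6.png

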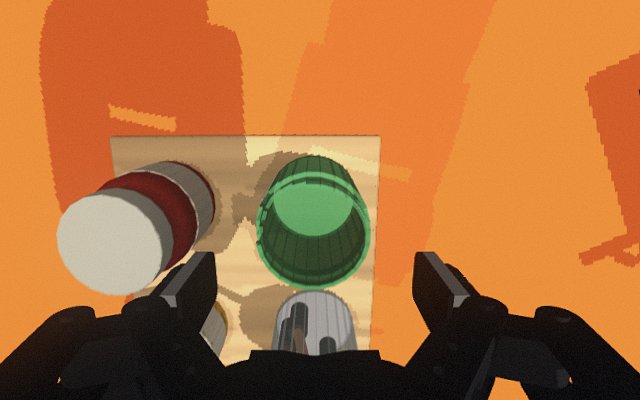

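The jar (rim centre about (314,230)) is centred between the fingers at columns 215 and 413. I'll check its depth position, then descend.

Run:
```python
from h import *
print(onz("wrist",(314,230),91).round(1))
```

```text
[ 478.1 -150.1   91. ]
```

>>> {"method": "step_arm", "body": {
  "commands": "0.97 0.2 0 2.5 0 0 0;0.97 0.2 0 5 0 0 0;0.97 0.2 0 7.5 0 0 0;0.97 0.2 0 7.5 0 0 0;0.97 0.2 0 7.5 0 0 0;0.5 0.2 0 7.5 0 0 0;0.5 0.2 0 7.5 0 0 0;0.5 0.2 0 7.5 0 0 0;0.5 0.2 0 7.5 0 0 0;0.5 0.2 0 7.5 0 0 0;0.5 0.2 0 7.5 0 0 0",
  "newtons": 30
}}

```text
time_s: 11.78
eef_pos: [481.4, -151.2, 58.3]
ee_rot: [0.002, 0.15, 0.989, -0.001]
force: [-1.5, -0.1, 8.5]
grip_width: 0.744
grip_force: 31.3
```

>>> {"method": "step_arm", "body": {
  "commands": "0.5 0 0 -1 0 0 0;0.5 0 0 -2.5 0 0 0;0.5 0 0 -5 0 0 0;0.5 0 0 -8 0 0 0;0.5 0 0 -11 0 0 0;0.5 0 0 -14 0 0 0;0.5 0 0 -17 0 0 0;0.5 0 0 -20 0 0 0;0.5 0 0 -20 0 0 0"
}}

```text
time_s: 12.53
eef_pos: [481.5, -151.2, 263.0]
ee_rot: [0.005, 0.15, 0.989, -0.002]
force: [-0.2, -0.7, -0.9]
grip_width: 0.737
grip_force: 34.3
```

Run:
```python
from h import *
s=sense();print(s["eef_pos"],s["force"],s["grip_width"],s["grip_force"],row([524,214,256],1.766))
```

```text
[ 481.51213014 -151.1717234   263.01252052] [-0.18215762 -0.6892871  -0.86312372] 0.7368904343901264 34.30481135845184 [ 6.759e+00  3.614e+01  5.280e-01 -5.000e-03  1.000e-02 -4.960e-01]
```

>>> {"method": "step_arm", "body": {
  "commands": "0.5 0.3 1.5 0 0 0 -0.02;0.5 0.75 4 0 0 0 -0.06;0.5 1.3 7 0.1 0 0 -0.1;0.5 1.87 10 0.1 0 0 -0.14;0.5 2.4 13 0.2 0 0 -0.18;0.5 3 16 0.2 0 0 -0.22;0.5 3.55 19 0.3 0 0 -0.26;0.5 4.1 22 0.3 0 0 -0.3;0.5 4.67 25 0.4 0 0 -0.35;0.5 5.2 28 0.4 0 0 -0.4;0.5 5.8 31 0.5 0 0 -0.44;0.5 6.36 34 0.5 0 0 -0.47;0.5 6.76 36.1 0.5 0 0 -0.496;0.5 6.76 36.1 0.5 0 0 -0.496;0.5 6.76 36.1 0.5 0 0 -0.496"
}}

```text
time_s: 13.78
eef_pos: [522.1, 215.1, 251.1]
ee_rot: [0.0, -0.098, 0.995, -0.0]
force: [-0.9, 0.0, -2.1]
grip_width: 0.739
grip_force: 34.1
```

Run:
```python
from h import *
m=camera_model("wrist");capture("wrist");i=capture("top");capture("scene")
cv2.imwrite("pics/c7.png",np.hstack([capture("wrist")[...,::-1],capture("scene")[60:260,180:500][...,::-1].repeat(2,0)[:, :160*2][:400]])[:, :800])
s=sense();print(s["eef_pos"],s["force"],s["grip_width"],row([524,214,57],1.766))
o=[ray(c,spot_point(c,"bin")[0]["xy"]) for c in("scene","top") if spot_point(c,"bin")]
print(len(o),[onz(c,spot_point(c,"bin")[0]["xy"],0) for c in("scene","top") if spot_point(c,"bin")])
```

```text
[522.56072509 213.45163537 251.00736724] [-0.14431931 -0.35146334 -1.84059756] 0.7359861075542655 [-1.4800e-01  2.8000e-02  1.9401e+01 -0.0000e+00  0.0000e+00 -1.0000e-03]
2 [array([530.22489294, 215.58414632,   0.        ]), array([528.66979411, 208.65679351,   0.        ])]
```

View pics/c7.png

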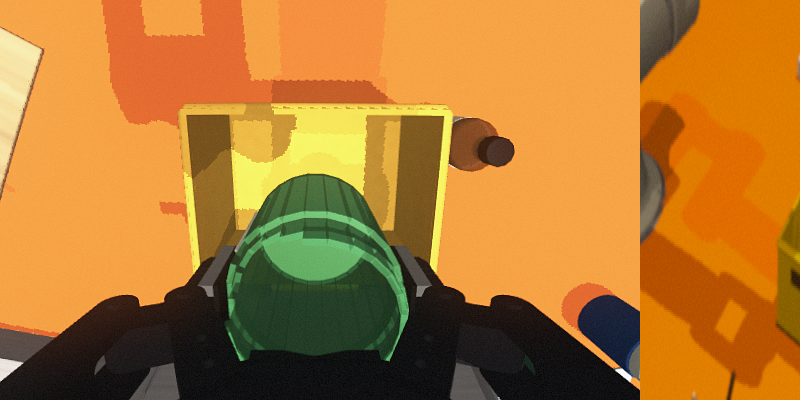

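The jar is held upright over the bin opening and the brown bottle stands clear at (485,148). I'm lowering it.

>>> {"method": "step_arm", "body": {
  "commands": "0.5 -0.3 0 2 0 0 0;0.5 -0.3 0 4.5 0 0 0;0.5 -0.3 0 7 0 0 0;0.5 -0.3 0 9.5 0 0 0;0.5 -0.3 0 12 0 0 0;0.5 -0.3 0 14 0 0 0;0.5 -0.3 0 16 0 0 0;0.5 -0.3 0 17.5 0 0 0;0.5 -0.3 0 18.5 0 0 0;0.5 -0.3 0 18.9 0 0 0;0.5 -0.3 0 18.9 0 0 0;0.5 -0.3 0 18.9 0 0 0"
}}

```text
time_s: 15.43
eef_pos: [525.9, 215.0, 62.4]
ee_rot: [0.001, -0.097, 0.995, 0.0]
force: [0.2, -1.0, -1.3]
grip_width: 0.741
grip_force: 34.2
```

>>> {"method": "step_arm", "body": {
  "commands": "0.97 0 0 0 0 0 0;0.97 0 0 0 0 0 0;0.97 0 0 0 0 0 0;0.97 0 0 0 0 0 0;0.97 0 0 0 0 0 0;0.97 0 0 0 0 0 0;0.97 0 0 -2 0 0 0;0.97 0 0 -5 0 0 0;0.97 0 0 -8 0 0 0;0.97 0 0 -12 0 0 0;0.97 0 0 -16 0 0 0;0.97 0 0 -20 0 0 0;0.3 0 0 -24 0 0 0;0.3 0 0 -28 0 0 0;0.3 0 0 -28 0 0 0;0.3 0 0 -28 0 0 0"
}}

```text
time_s: 16.77
eef_pos: [525.8, 215.0, 343.7]
ee_rot: [0.002, -0.097, 0.995, 0.0]
force: [0.3, 0.1, -0.8]
grip_width: 0.417
grip_force: 0.0
```

Run:
```python
from h import *
m=camera_model("wrist");capture("wrist");capture("top");capture("scene")
s=sense();print(s["eef_pos"],s["force"],s["grip_width"],s["joints"])
for r in spot_point("wrist","cracked_jar_center")[:1]: print(r,onz("wrist",r["xy"],46.5,m))
o=[ray(c,spot_point(c,'flap_bar')[0]['xy']) for c in('scene','top')];print(tri(o)[0])
print(row([628.7,233.5,350],0.195),row([628.7,233.5,305.5],.195))
```

```text
[525.13130525 214.834135   340.13395892] [ 0.1473116  -0.55674371 -0.61675231] 0.29819954997625175 [ 1.81905270e-01  3.68027563e-01  1.18612173e+00 -3.63873444e-05
  1.59024804e+00 -1.58406777e+00]
{'xy': [315.8, 160.5], 'score': 0.98} [524.96368172 216.60582241  46.5       ]
[629.66061631 231.65012576 311.80062422]
[-1.0505e+01 -1.8000e-01 -9.6600e-01 -2.0000e-03 -2.0000e-03  1.5710e+00] [-1.0515e+01 -1.8000e-01  3.4840e+00 -2.0000e-03 -2.0000e-03  1.5710e+00]
```

The jar stands in the bin. Next I turn back over the bar and descend.

>>> {"method": "step_arm", "body": {
  "commands": "0.3 0 0 -2 0 0 0.1;0.3 -5 -0.1 -2 0 0 0.8;0.3 -5 -0.1 -2 0 0 0.8;0.3 -5 -0.1 -2 0 0 0.8;0.3 -5 -0.1 -2 0 0 0.8;0.3 -5 -0.1 -2 0 0 0.8;0.3 -5 -0.1 -2 0 0 0.8;0.3 -10.5 -0.18 -1 0 0 1.571;0.3 -10.5 -0.18 -1 0 0 1.571;0.3 -10.5 -0.18 -1 0 0 1.571;0.3 -10.5 -0.18 -1 0 0 1.571;0.3 -10.5 -0.18 -1 0 0 1.571;0.3 -10.5 -0.18 -1 0 0 1.571;0.3 -10.5 -0.18 -1 0 0 1.571;0.3 -10.5 -0.18 -1 0 0 1.571;0.3 -10.5 -0.18 -1 0 0 1.571"
}}

```text
time_s: 18.4
eef_pos: [628.8, 233.5, 351.3]
ee_rot: [-0.0, 0.634, 0.774, -0.0]
force: [-0.6, -0.3, 0.2]
grip_width: 0.302
grip_force: 0.0
```

Run:
```python
from h import *
cv2.imwrite("pics/w8.png",capture("wrist")[...,::-1])
s=sense();print(s["eef_pos"],s["force"],s["grip_width"],row([629.2,233.4,306],.195))
```

```text
[628.79424012 233.52453418 351.4429295 ] [ 0.03606302  0.98535353 -0.1575229 ] 0.2982671638966786 [-2.000e-02  3.900e-02  4.544e+00 -0.000e+00 -0.000e+00  3.000e-03]
```

View pics/w8.png

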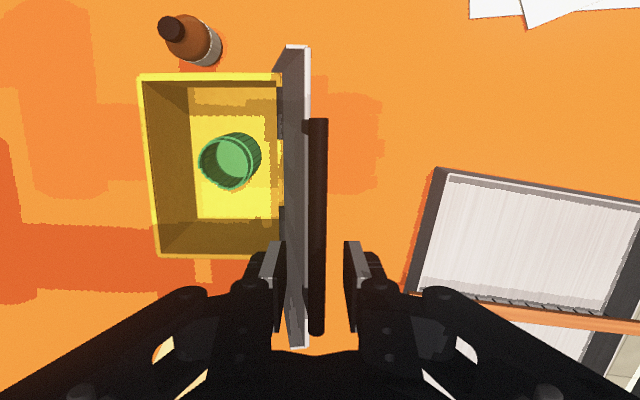

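The jar stands inside the bin at (230,160). The bar (column 317) is centred between the open fingers, so I descend and grip.

>>> {"method": "step_arm", "body": {
  "commands": "0.3 0 0 2 0 0 0;0.3 0 0 3.5 0 0 0;0.3 0 0 4.5 0 0 0;0.3 0 0 4.5 0 0 0;0.3 0 0 4.5 0 0 0;0 0 0 4.5 0 0 0;0 0 0 4.5 0 0 0;0 0 0 4.5 0 0 0;0 0 0 4.5 0 0 0;0 0 0 4.5 0 0 0;0 0 0 4.5 0 0 0",
  "newtons": 50
}}

```text
time_s: 19.37
eef_pos: [629.3, 233.6, 308.0]
ee_rot: [0.001, 0.635, 0.773, 0.001]
force: [2.9, 0.2, 5.1]
grip_width: 0.093
grip_force: 49.0
```

```bash
python3 arc.py 1.735 $(seq 1.7 -0.1 0); python3 -c "
from h import *
s=sense();print(s['eef_pos'],s['force'],s['grip_width'])"
```

```text
1.7 [-0.61 -0.1 ]
1.6 [-2.36 -0.28]
1.5 [-4.12 -0.29]
1.4 [-5.87 -0.12]
1.3 [-7.59  0.23]
1.2 [-9.27  0.75]
1.1 [-10.9    1.43]
1.0 [-12.44   2.27]
0.9 [-13.9    3.26]
0.8 [-15.24   4.39]
0.7 [-16.47   5.65]
0.6 [-17.57   7.02]
0.5 [-18.52   8.5 ]
0.4 [-19.32  10.07]
0.3 [-19.97  11.71]
0.2 [-20.44  13.4 ]
0.1 [-20.74  15.13]
0.0 [-20.87  16.89]
[629.28966241 233.61650434 308.03682028] [2.89436557 0.22849806 5.05561871] 0.09262988774570396
```

>>> {"method": "step_arm", "body": {
  "commands": "0 0 -0.3 -0.05 0 0 0;0 0 -0.61 -0.1 0 0 0;0 0 -1.5 -0.2 0 0 0;0 0 -2.36 -0.28 0 0 0;0 0 -3.24 -0.3 0 0 0;0 0 -4.12 -0.29 0 0 0;0 0 -5 -0.22 0 0 0;0 0 -5.87 -0.12 0 0 0;0 0 -6.73 0.04 0 0 0;0 0 -7.59 0.23 0 0 0;0 0 -8.43 0.47 0 0 0;0 0 -9.27 0.75 0 0 0;0 0 -9.27 0.75 0 0 0"
}}

```text
time_s: 20.45
eef_pos: [536.6, 215.6, 300.0]
ee_rot: [-0.0, 0.635, 0.773, -0.0]
force: [-2.6, 0.2, 5.5]
grip_width: 0.092
grip_force: 52.3
```

```bash
python3 arc.py 1.2 $(seq 1.1 -0.1 0); python3 -c "
from h import *
s=sense();print(s['eef_pos'],s['force'],s['grip_width'])"
```

```text
1.1 [-1.62  0.68]
1.0 [-3.17  1.52]
0.9 [-4.62  2.51]
0.8 [-5.97  3.64]
0.7 [-7.2  4.9]
0.6 [-8.29  6.28]
0.5 [-9.25  7.76]
0.4 [-10.05   9.32]
0.3 [-10.69  10.96]
0.2 [-11.17  12.65]
0.1 [-11.47  14.39]
0.0 [-11.6   16.14]
[536.58030779 215.63535369 299.96663405] [-2.56622709  0.22648063  5.50175991] 0.0921481601869464
```

>>> {"method": "step_arm", "body": {
  "commands": "0 0 -0.8 0.33 0 0 0;0 0 -1.62 0.68 0 0 0;0 0 -2.4 1.08 0 0 0;0 0 -3.17 1.52 0 0 0;0 0 -3.9 2 0 0 0;0 0 -4.62 2.51 0 0 0;0 0 -5.3 3.06 0 0 0;0 0 -5.97 3.64 0 0 0;0 0 -6.6 4.26 0 0 0;0 0 -7.2 4.9 0 0 0;0 0 -7.76 5.58 0 0 0;0 0 -8.29 6.28 0 0 0;0 0 -8.29 6.28 0 0 0"
}}

```text
time_s: 21.53
eef_pos: [454.8, 199.7, 234.9]
ee_rot: [-0.002, 0.635, 0.773, -0.001]
force: [-5.0, 2.6, -1.0]
grip_width: 0.096
grip_force: 53.8
```

```bash
python3 arc.py 0.6 $(seq 0.55 -0.05 -0.04); python3 -c "
from h import *
s=sense();print(s['eef_pos'],s['force'],s['grip_width'])"
```

```text
0.55 [-0.5   0.73]
0.5 [-0.95  1.48]
0.45 [-1.37  2.25]
0.4 [-1.76  3.04]
0.35 [-2.1   3.86]
0.3 [-2.4   4.68]
0.25 [-2.65  5.52]
0.2 [-2.87  6.38]
0.15 [-3.04  7.24]
0.1 [-3.17  8.11]
0.05 [-3.26  8.99]
0.0 [-3.3   9.86]
[454.80709798 199.71415789 234.94689613] [-4.96672558  2.56874561 -1.03765494] 0.09615305317638367
```

>>> {"method": "step_arm", "body": {
  "commands": "0 0 -0.5 0.73 0 0 0;0 0 -0.95 1.48 0 0 0;0 0 -1.37 2.25 0 0 0;0 0 -1.76 3.04 0 0 0;0 0 -2.1 3.86 0 0 0;0 0 -2.4 4.68 0 0 0;0 0 -2.65 5.5 0 0 0;0 0 -2.87 6.4 0 0 0;0 0 -3.04 7.24 0 0 0;0 0 -3.17 8.1 0 0 0;0 0 -3.22 8.55 0 0 0;0 0 -3.26 9 0 0 0;0 0 -3.28 9.4 0 0 0;0 0 -3.3 9.8 0 0 0;0 0 -3.3 9.8 0 0 0;0 0 -3.3 9.8 0 0 0"
}}

```text
time_s: 22.87
eef_pos: [422.9, 193.5, 137.5]
ee_rot: [-0.002, 0.635, 0.773, -0.001]
force: [-5.7, 5.5, -3.8]
grip_width: 0.094
grip_force: 57.0
```

>>> {"method": "step_arm", "body": {
  "commands": "0 0 0 0.05 0 0 0;0 0 0 0.1 0 0 0;0 0 0 0.15 0 0 0;0 0 0 0.2 0 0 0;0 0 0 0.2 0 0 0;0 0 0 0.2 0 0 0"
}}

```text
time_s: 23.37
eef_pos: [422.8, 193.5, 135.6]
ee_rot: [-0.002, 0.635, 0.773, -0.001]
force: [-6.3, 3.3, -4.5]
grip_width: 0.092
grip_force: 57.0
```

>>> {"method": "step_arm", "body": {
  "commands": "0 0 0 0.1 0 0 0;0 0 0 0.15 0 0 0;0 0 0 0.2 0 0 0;0 0 0 0.25 0 0 0;0 0 0 0.3 0 0 0;0 0 0 0.3 0 0 0;0 0 0 0.3 0 0 0"
}}

```text
time_s: 23.95
eef_pos: [422.8, 193.5, 133.9]
ee_rot: [-0.002, 0.635, 0.773, -0.001]
force: [-12.3, 3.5, 10.4]
grip_width: 0.095
grip_force: 58.6
```

The force has turned upward, so the flap is seated. I hold briefly, release and retreat upward.

>>> {"method": "step_arm", "body": {
  "commands": "0 0 0 0 0 0 0;0 0 0 0 0 0 0;0 0 0 0 0 0 0;0 0 0 0 0 0 0;0.3 0 0 0 0 0 0;0.3 0 0 0 0 0 0;0.3 0 0 0 0 0 0;0.3 0 0 0 0 0 0;0.3 0 0 -0.5 0 0 0;0.3 0 0 -1.5 0 0 0;0.3 0 0 -3 0 0 0;0.3 0 0 -5 0 0 0;0.3 0 0 -8 0 0 0;0.3 0 -2 -11 0 0 0;0.3 0 -4 -14 0 0 0;0.3 0 -4 -14 0 0 0;0.3 0 -4 -14 0 0 0;0.3 0 -4 -14 0 0 0"
}}

```text
time_s: 25.45
eef_pos: [384.9, 185.3, 273.1]
ee_rot: [-0.0, 0.635, 0.773, -0.0]
force: [-0.8, -0.1, 0.4]
grip_width: 0.302
grip_force: 0.0
```

Run:
```python
from h import *
m=camera_model("wrist");cv2.imwrite("pics/f.png",capture("wrist")[...,::-1]);capture("top");capture("scene")
for r in spot_point("wrist","flap_bar")[:1]: print(r,onz("wrist",r["xy"],136,m))
for l in("red_jar_center","yellow_jar_center","brush_jar_center","gall_bottle_center"): print(l,[np.round(r["xy"]) for r in spot_point("top",l)[:1]])
print(sense()["force"])
```

```text
{'xy': [363.9, 194.6], 'score': 0.92} [423.71477622 192.51515021 136.        ]
red_jar_center [array([425., 220.])]
yellow_jar_center [array([439., 184.])]
brush_jar_center [array([398., 170.])]
gall_bottle_center [array([187., 218.])]
[-0.44068683  0.11340742 -0.22734904]
```

View pics/f.png

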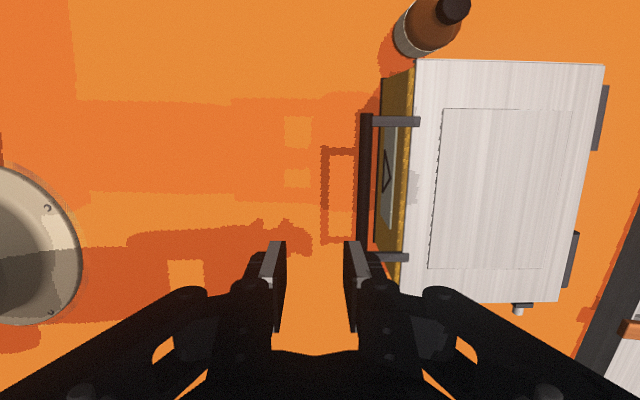

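The flap lies shut with its bar at (364,190), in the same place as at the start. The bottle is standing and the gripper is clear, so I hand the job in.

```bash
python3 -c "
from rig import *
print(finish_job())"
```

```text
the job is handed in; nothing more can be done
None
```

The job is handed in (no verdict came back): the flap was opened, the cracked jar was set down inside the bin and the flap eased shut, and the last pictures show the flap down and the other jars and the bottle where they stood.

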